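# Find the perished equipment foot by squeezing

### The arm

A 6-joint arm with a two-finger parallel gripper is mounted at the origin on the work surface. World frame = base frame: x ahead of the robot, y to its left, z up, the work surface at z = 0. Lengths are in m, angles in rad, forces in N, time in s.
With the tool pointing down it reaches from about 0.4 to 0.825 m from the base axis. Payload 7 kg.
Tool frame: the origin (TCP) lies where the fingers leave the gripper's body, on its centre line; the fingertips stand 73 mm ahead of it and the grasp point (between the pads) lies 54 mm ahead of it (ctrl.tip_reach is the z of the fingertips in the tool frame, in m); z points along the fingers, y is the line along which they close (so a half turn about z gives the same grasp; the last joint's range is limited). The gripper opens to 85 mm and grips with 20 to 120 N. Pads are 22 mm wide; open, the fingers measure 114 mm over their backs; the gripper's body (76 mm by 85 mm) begins 54 mm behind the grasp point. The pads swing forward as they close: fully open they stand 13 mm farther back than shut.
Start: joints at [-0.944, 0.359, 0.012, 0, -1.224, -0.288], TCP at [0.224, -0.637, 0.304] pointing down, gripper open.
Joint ranges: [-3.07, 3.07], [-1.43, 2.12], [-1.02, 1.25], [-3.03, 1.67], [-3.05, -0], [-3.03, 3.03]. Speed limits (rad/s): [2.39, 2.39, 3.01, 3.14, 3.14, 3.14].

### API

Orientations are given as a unit quaternion [x, y, z, w].
In Python, from plant import ctrl, snapshot, camera_model, order gives the robot as it stands.
- The arm moves only by the shell command python3 -m handwheel 'ROWS' [FORCE]. ROWS is JSON, a list of rows, each an object with "gripper": the finger opening in cm, from 0 to 8.54; "translation": the shift along the tool's x, y, z in cm, a list of three; "yaw": the turn about the tool's z in degrees. In form: [{"gripper": gripper, "translation": [x, y, z], "yaw": yaw}, ...]. A call has 1 to 10 rows; each row is the pose to reach, as a shift and turn from the pose commanded when the call began, along the tool's axes at that moment; what a row does not reach only later rows make up. A row lasts 1/10 s, in which the tool goes at most 50 mm and 8.59 degrees, less where a joint would pass 70% of its speed; a pose out of reach is approached as far as the arm can. A call with a gripper value outside its range is refused whole. The fingers move at their own pace and stop on an object; FORCE is the grip in N (left out, the last holds). Time passes only in rows, so rows that repeat a pose let the fingers close. It gives the time, the measured TCP pose, the force, the opening and the grip force at its end, in the units of the state.
- ctrl.get_obs(): the state, without advancing time (a new reading comes with each control period).
- snapshot(name): name is "side" or "top"; returns the picture (480x640x3 uint8, red, green, blue); there is no depth.
- camera_model(name): a dict with "fx", "fy", "cx", "cy" (pixels), "distortion" ([k1, k2, p1, p2, k3] as OpenCV has them; the pictures are not rectified), "camera_from_world" (4x4, takes a point from world to camera coordinates). Camera axes: x right, y up, looking along -z (the intrinsics and any distortion apply to the point x, -y, -z); pixel columns grow to the right and rows downward; lengths in m; the calibration is good to about 2 mm. A picture is of the moment at which its call begins. camera_model takes no time and is no camera call.
- order.close_job(): hands the job in; it is judged then, once.
The state is a dict: "time": time; "joint_positions": joint angles; "dq": joint speeds; "joint_torque": joint torques, N m; "tcp_pos": TCP position; "orientation": TCP orientation; "contact_force": force on the tool from outside, world axes, zero at the start; "moment": the same for the moment, N m; "gripper_width": finger opening in m; "finger_force": force on a finger pad.
Only numpy, scipy, OpenCV 4.12 (cv2) and the standard library are available. Lean on these libraries where they do the work, as an engineer would, in place of code of your own. Each camera call takes 0.05 s, during which the arm holds its last target. There are 200 camera calls.

### The job

Three rubber equipment feet stand on the aluminium tray and one of them has gone soft. Starting at the tray's handle end and going along the row, press the rubber top of each foot straight down about 5 mm where it stands, feeling how hard it pushes back, and never crush a top by more than 8 mm. Then stand the soft foot upright in the round grey scrap dish, and leave the two firm ones standing where they are and everything else on the bench undisturbed.

Things in the scene. Friction and masses are not known exactly. Their poses are not given: they have to be found in the camera images.
- spot1 (a point): first spot of the row counted from the tray's handle, on the tray's upper face; a foot (not tracked) stands centred within 4 mm of it. z up, y along the row to the handle end. Spots 85 mm apart. Fixed aluminium tray 170 (x) by 280 (y) by 8 mm, wire handle at +y; a brass spacer and a bolt stand near its long edges.
- spot2 (a point): middle spot of the row counted from the tray's handle, on the tray's upper face; a foot (not tracked) stands centred within 4 mm of it. All feet look alike: 130 g, steel cup 36 mm wide, 30 mm high (grip it here), black rubber top 28 mm wide. The top has settled with age: it ends 42 to 46 mm above the spot, different on each foot and no sign of its stiffness, so find it by touch.
- spot3 (a point): last spot of the row counted from the tray's handle, on the tray's upper face; a foot (not tracked) stands centred within 4 mm of it. Each rubber top slides straight down into its cup like a spring, yielding from the first touch, and springs back: 5 mm down takes about 13 N on a firm foot, 5 N on the soft one (2.4 and 0.9 N per mm).
- dish_floor (a point): centre of the inner floor of the fixed round grey plastic scrap dish, 4 mm above the bench; z up. The dish is 116 mm across at the foot and 128 mm at the rim, 22 mm high, wall 3 mm.
Things that resemble listed ones, but are neither listed nor needed, are in the scene too. Leave any brown look-alike of the part that bears dish_floor alone.

How it is judged:
On the way, in this order (a step that is already met when the one before it is completed fails the run):
1. the top of the foot on the first spot from the handle is held pressed 3.5 to 7 mm below its free height (((value of joint foot_a_top between 0.0035 and 0.007 m and horizontal distance between foot_a_mid and spot1 below 0.02 m) or (value of joint foot_b_top between 0.0035 and 0.007 m and horizontal distance between foot_b_mid and spot1 below 0.02 m) or (value of joint foot_c_top between 0.0035 and 0.007 m and horizontal distance between foot_c_mid and spot1 below 0.02 m))), for 0.2 s.
2. the top of the foot on the middle spot from the handle is held pressed 3.5 to 7 mm below its free height (((value of joint foot_a_top between 0.0035 and 0.007 m and horizontal distance between foot_a_mid and spot2 below 0.02 m) or (value of joint foot_b_top between 0.0035 and 0.007 m and horizontal distance between foot_b_mid and spot2 below 0.02 m) or (value of joint foot_c_top between 0.0035 and 0.007 m and horizontal distance between foot_c_mid and spot2 below 0.02 m))), for 0.2 s.
3. the top of the foot on the last spot from the handle is held pressed 3.5 to 7 mm below its free height (((value of joint foot_a_top between 0.0035 and 0.007 m and horizontal distance between foot_a_mid and spot3 below 0.02 m) or (value of joint foot_b_top between 0.0035 and 0.007 m and horizontal distance between foot_b_mid and spot3 below 0.02 m) or (value of joint foot_c_top between 0.0035 and 0.007 m and horizontal distance between foot_c_mid and spot3 below 0.02 m))), for 0.2 s.
At the end, for the whole second after the job is handed in: the soft foot stands upright (within 0.15 rad) and at rest on the scrap dish's floor, its axis within 45 mm of the dish's centre; the two firm feet stand upright within 20 mm of where they began (horizontal distance between foot_a_mid and dish_floor below 0.045 m and z of foot_a_mid in the frame of dish_floor between 0.018 and 0.028 m and angle between each of foot_a_mid, foot_b_mid, foot_c_mid's own z axis and vertical below 0.15 rad and linear speed of foot_a below 0.01 m/s and distance of each of foot_b_mid, foot_c_mid from where it was at the start of the episode below 0.02 m); the robot touches nothing.
It fails at once if a foot's rubber top is crushed by more than 8 mm (value of joint any of foot_a_top, foot_b_top, foot_c_top above 0.008 m).
It fails at once if a bystander (screwdriver, tape roll, mug, power adapter, or the spacer and bolt on the tray) is moved by more than 30 mm (distance of any of spacer, bolt, driver, tape, mug, adapter from where it was at the start of the episode above 0.03 m).
It also fails if it takes over 64 s, if anything falls off the work surface, if the arm or the gripper's body presses on something with over 40 N, if the wrist force passes 120 N, or if a joint passes its speed limit or range.

## Working session

There is one attempt and no reset: what is moved stays moved. The work goes in short steps, Python scripts to look and compute and a shell command to move; the robot and the scene stay as the last step left them, time stands still between calls to the robot, and variables do not carry over. Pictures are saved under pics/ and viewed, at most 10 in all, crops included, and the job is handed in when it is done.

```bash
ls; mkdir -p pics; python3 - <<'E'
from plant import ctrl,snapshot,camera_model
import cv2
for n in("top","side"):
    cv2.imwrite(f"pics/{n}0.png",snapshot(n)[:,:,::-1]); m=camera_model(n); print(n,m)
print(ctrl.get_obs(),ctrl.tip_reach)
E
```

```text
pics
top {'fx': 578.6672259313076, 'fy': 578.6672259313076, 'cx': 319.3760574041748, 'cy': 233.61300804600984, 'distortion': array([-0.1299612,  0.       ,  0.       ,  0.       ,  0.       ]), 'camera_from_world': array([[ 8.52373646e-05, -9.99592436e-01,  2.85473949e-02,
        -7.14440871e-02],
       [ 9.91760068e-01,  3.74168374e-03,  1.28054548e-01,
        -4.72891173e-01],
       [-1.28109173e-01,  2.83012513e-02,  9.91356182e-01,
        -1.13357294e+00],
       [ 0.00000000e+00,  0.00000000e+00,  0.00000000e+00,
         1.00000000e+00]])}
side {'fx': 473.9246266427839, 'fy': 473.9246266427839, 'cx': 320.95831391512706, 'cy': 235.545753637578, 'distortion': array([-0.0876274,  0.       ,  0.       ,  0.       ,  0.       ]), 'camera_from_world': array([[-0.96250286, -0.27053792, -0.01993675,  0.44323332],
       [ 0.16024297, -0.62632395,  0.76291579, -0.1629467 ],
       [-0.21888452,  0.73111391,  0.64619039, -0.72186138],
       [ 0.        ,  0.        ,  0.        ,  1.        ]])}
{'time': 0.1, 'joint_positions': array([-9.43898153e-01,  3.59297534e-01,  1.11370626e-02, -3.29663027e-04,
       -1.22408731e+00, -2.88090512e-01]), 'dq': array([ 3.40589016e-05, -3.15919282e-04,  1.73111792e-03,  1.58281925e-03,
        1.41744991e-03,  8.11527957e-05]), 'joint_torque': array([-4.27432446e-03, -5.84762478e+01,  2.94107831e+01,  6.95459336e+00,
       -3.14524455e-03,  2.19954171e-05]), 'tcp_pos': array([ 0.22421685, -0.63632182,  0.30305911]), 'orientation': array([-1.68539377e-01,  9.85694642e-01,  7.19551645e-04, -1.81510513e-04]), 'contact_force': array([-0.01036623, -0.84810257, -0.63048963]), 'moment': array([0.00296879, 0.02249329, 0.04452487]), 'finger_force': 0.0, 'gripper_width': 0.0853258626603639} 0.0726
```

View pics/top0.png

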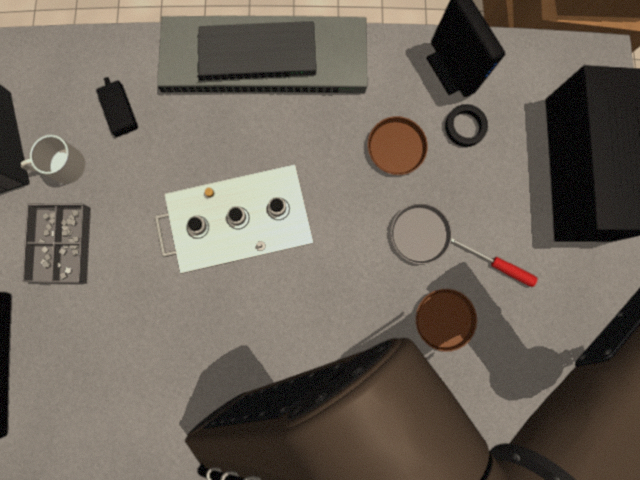

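View pics/side0.png

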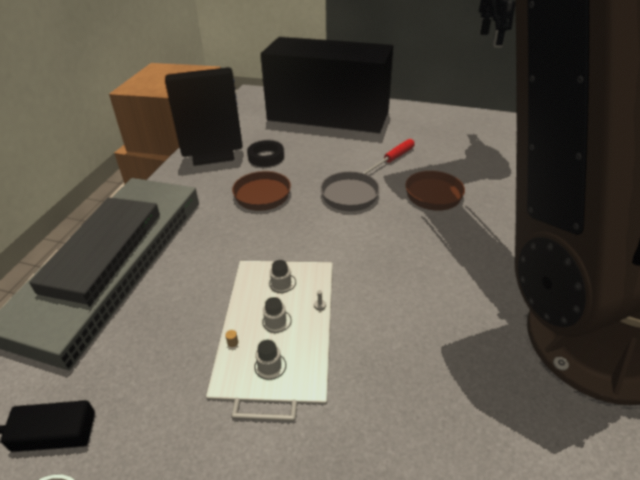

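Top view: the feet are at (197,227), (237,217) and (278,208), with the handle at the left (165,235), so spot1 is the leftmost. Dish candidates are the grey one at (420,234) and the brown ones at (397,146) and (446,319); I choose grey. The bolt (260,245) and spacer (209,192) could be mistaken for feet, but they're small. The screwdriver lies next to the grey dish. I'll check a close crop and measure.

```bash
cat > h.py <<'E'
import numpy as np,cv2
from plant import camera_model
def K(m): return np.array([[m["fx"],0,m["cx"]],[0,m["fy"],m["cy"]],[0,0,1.]])
def at_z(name,px,z):
    m=camera_model(name); T=m["camera_from_world"]
    u=cv2.undistortPoints(np.array(px,float).reshape(-1,1,2),K(m),m["distortion"]).reshape(-1,2)
    d=np.c_[u[:,0],-u[:,1],-np.ones(len(u))]@T[:3,:3]; c=-T[:3,:3].T@T[:3,3]
    return c+d*((z-c[2])/d[:,2])[:,None]
def proj(name,p):
    m=camera_model(name); T=m["camera_from_world"]; q=np.atleast_2d(p)@T[:3,:3].T+T[:3,3]
    q=q*[1,-1,-1]
    return cv2.projectPoints(q,np.zeros(3),np.zeros(3),K(m),m["distortion"])[0].reshape(-1,2)
E
python3 - <<'E'
from h import *
t=cv2.imread("pics/top0.png"); s=cv2.imread("pics/side0.png")
def blobs(img,box,th,amin=40):
    x0,y0,x1,y1=box; g=cv2.cvtColor(img[y0:y1,x0:x1],cv2.COLOR_BGR2GRAY)
    n,l,st,c=cv2.connectedComponentsWithStats((g<th).astype(np.uint8))
    return [(tuple(np.round(c[i]+[x0,y0],1)),st[i,:].tolist()) for i in range(1,n) if st[i,4]>amin]
B=blobs(t,(170,190,310,260),60); print(B)
S=blobs(s,(220,255,330,390),60); print(S)
print("top@.05",at_z("top",[b[0] for b in B],.05).round(4))
print("side@.045",at_z("side",[b[0] for b in S],.045).round(4))
# tray quad
hsv=cv2.cvtColor(t,cv2.COLOR_BGR2GRAY)
m=(hsv>185).astype(np.uint8); m[:150]=0;m[290:]=0;m[:,:155]=0;m[:,330:]=0
cs=max(cv2.findContours(m,0,1)[0],key=cv2.contourArea); r=cv2.minAreaRect(cs);bp=cv2.boxPoints(r)
w=at_z("top",bp,.008);print("tray",w.round(4),"ctr",w.mean(0).round(4),[np.linalg.norm(w[i]-w[i-1]).round(4) for i in range(4)])
d=at_z("top",[[420,234],[388,234],[452,234],[420,204],[420,266]],.022);print("dish",d.round(4))
a=cv2.resize(t[150:290,150:350],(800,560),interpolation=cv2.INTER_CUBIC);cv2.imwrite("pics/c1.png",a)
a=cv2.resize(t[190:290,370:550],(792,440),interpolation=cv2.INTER_CUBIC);cv2.imwrite("pics/c2.png",a)
E
```

```text
[((np.float64(276.2), np.float64(204.8)), [100, 9, 13, 12, 121]), ((np.float64(235.0), np.float64(214.0)), [59, 18, 13, 13, 124]), ((np.float64(194.5), np.float64(223.7)), [18, 28, 13, 13, 125])]
[((np.float64(279.3), np.float64(268.2)), [53, 6, 14, 15, 161]), ((np.float64(273.2), np.float64(306.3)), [47, 44, 14, 15, 172]), ((np.float64(266.8), np.float64(350.7)), [39, 87, 17, 18, 249])]
top@.05 [[0.5282 0.016  0.05  ]
 [0.5093 0.0977 0.05  ]
 [0.4895 0.178  0.05  ]]
side@.045 [[0.5275 0.0172 0.045 ]
 [0.5084 0.0995 0.045 ]
 [0.4887 0.1804 0.045 ]]
tray [[ 0.5575  0.2556  0.008 ]
 [ 0.6228 -0.0199  0.008 ]
 [ 0.4585 -0.0575  0.008 ]
 [ 0.3953  0.2131  0.008 ]] ctr [0.5085 0.0978 0.008 ] [np.float64(0.1677), np.float64(0.2832), np.float64(0.1686), np.float64(0.2779)]
dish [[ 0.4742 -0.277   0.022 ]
 [ 0.474  -0.2109  0.022 ]
 [ 0.4745 -0.3438  0.022 ]
 [ 0.5366 -0.2784  0.022 ]
 [ 0.4086 -0.2756  0.022 ]]
```

View pics/c1.png

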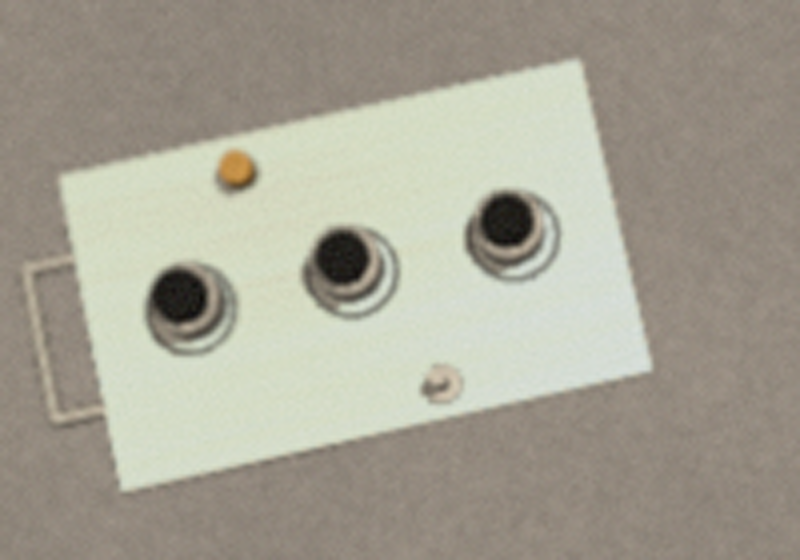

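View pics/c2.png

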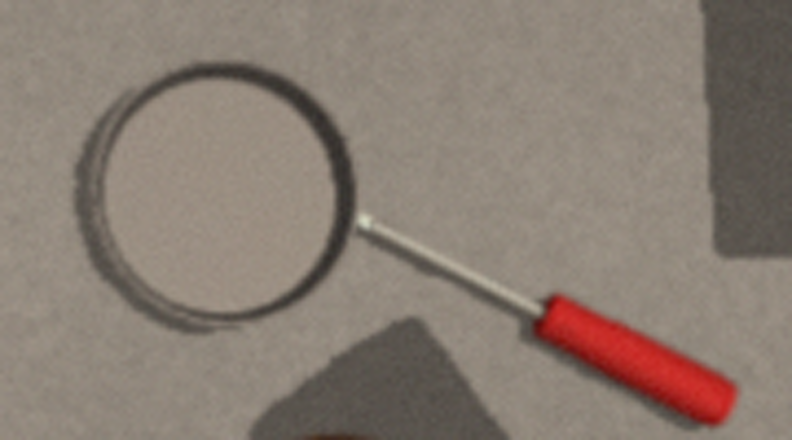

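The crops show the handle on the left, three feet inside ring marks, the spacer and bolt clear of the row, and the grey dish empty with its centre at about (420,235) and the screwdriver tip touching its right side. I'll add a helper that works out the shifts, then start moving.

```bash
cat >> h.py <<'E'
def shift(target,obs):
    from scipy.spatial.transform import Rotation as R
    return (R.from_quat(obs["orientation"]).inv().apply(np.array(target)-obs["tcp_pos"])*100).round(2)
def yaw_to(deg,obs):
    "yaw so that tool y points along world angle deg (mod 180)"
    from scipy.spatial.transform import Rotation as R
    y=R.from_quat(obs["orientation"]).apply([0,1,0]); a=np.degrees(np.arctan2(y[1],y[0]))
    return round((a-deg+90)%180-90,1)
E
python3 - <<'E'
from h import *
from plant import ctrl
o=ctrl.get_obs(); print(shift((.5,-.25,.25),o),shift((.489,.179,.16),o),yaw_to(13.4,o))
E
```

```text
[-38.85  27.27   5.34] [-52.07  68.08  14.4 ] -84.0
```

```bash
python3 -m handwheel '[{"gripper":0,"translation":[-38.8,27.3,5.3],"yaw":0},{"gripper":0,"translation":[-38.8,27.3,5.3],"yaw":0},{"gripper":0,"translation":[-38.8,27.3,5.3],"yaw":0},{"gripper":0,"translation":[-38.8,27.3,5.3],"yaw":0},{"gripper":0,"translation":[-38.8,27.3,5.3],"yaw":0},{"gripper":0,"translation":[-38.8,27.3,5.3],"yaw":0},{"gripper":0,"translation":[-38.8,27.3,5.3],"yaw":0},{"gripper":0,"translation":[-38.8,27.3,5.3],"yaw":0},{"gripper":0,"translation":[-38.8,27.3,5.3],"yaw":0},{"gripper":0,"translation":[-38.8,27.3,5.3],"yaw":0}]'
python3 - <<'E'
from h import *
from plant import ctrl
o=ctrl.get_obs(); print(shift((.489,.179,.16),o),yaw_to(13.4,o),o["joint_positions"].round(2),ctrl.tip_reach)
E
```

```text
time: 1.1
tcp_pos: [0.5009, -0.2473, 0.2503]
orientation: [-0.17, 0.986, 0.0, -0.0]
contact_force: [0.5, -1.3, 0.3]
gripper_width: 0.0001
finger_force: 0.0
[-13.14  40.57   9.05] -83.9 [-0.11  0.21 -0.32 -0.   -1.04 -1.12] 0.0726
```

```bash
python3 -m handwheel '[{"gripper":0,"translation":[-13.1,40.6,9],"yaw":-84},{"gripper":0,"translation":[-13.1,40.6,9],"yaw":-84},{"gripper":0,"translation":[-13.1,40.6,9],"yaw":-84},{"gripper":0,"translation":[-13.1,40.6,9],"yaw":-84},{"gripper":0,"translation":[-13.1,40.6,9],"yaw":-84},{"gripper":0,"translation":[-13.1,40.6,9],"yaw":-84},{"gripper":0,"translation":[-13.1,40.6,9],"yaw":-84},{"gripper":0,"translation":[-13.1,40.6,9],"yaw":-84},{"gripper":0,"translation":[-13.1,40.6,9],"yaw":-84},{"gripper":0,"translation":[-13.1,40.6,9],"yaw":-84}]'
python3 - <<'E'
from h import *
from plant import ctrl,snapshot
s=snapshot("side"); cv2.imwrite("pics/s1.png",cv2.resize(s[200:410,180:400,::-1],(628,600)))
o=ctrl.get_obs(); print(o["tcp_pos"],o["contact_force"],shift((.489,.179,.14),o),yaw_to(13.4,o),o["joint_positions"].round(2))
print(proj("side",o["tcp_pos"]-[0,0,.0726]))
E
```

```text
time: 2.1
tcp_pos: [0.4879, 0.1799, 0.1598]
orientation: [0.788, -0.616, -0.0, 0.0]
contact_force: [0.2, 0.0, 0.7]
gripper_width: -0.0
finger_force: 0.0
[0.48764657 0.17831957 0.15996843] [-0.1878077   0.21113541  1.25876162] [-0.03 -0.15  2.  ] 0.9 [ 0.73  0.25 -0.52 -0.   -0.81 -0.48]
[[265.02326426 330.96275327]]
```

View pics/s1.png

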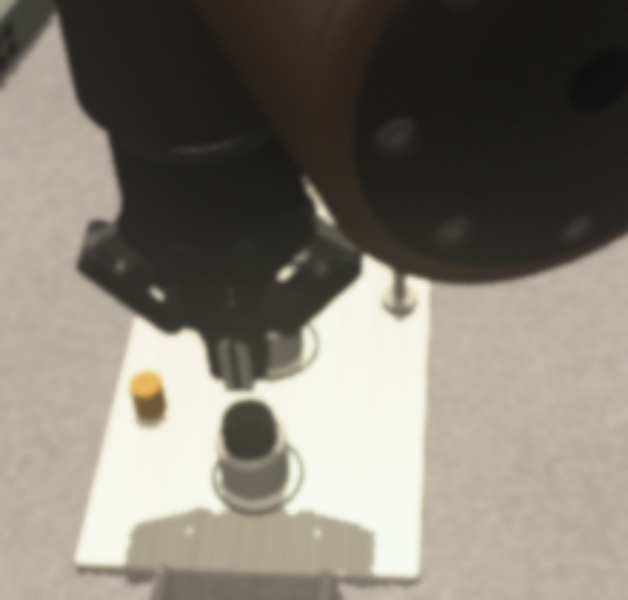

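The side crop shows the shut fingertips at about (263,334) px, directly above foot 1's top and matching the predicted (265,331). Moving down now.

```bash
cat > r.py <<'E'
from plant import ctrl
o=ctrl.get_obs(); print("Z mm",(o["tcp_pos"]*1000).round(2),"F",o["contact_force"].round(2))
E
python3 -m handwheel '[{"gripper":0,"translation":[0,-0.1,2],"yaw":1},{"gripper":0,"translation":[0,-0.1,3],"yaw":1},{"gripper":0,"translation":[0,-0.1,3],"yaw":1},{"gripper":0,"translation":[0,-0.1,3],"yaw":1},{"gripper":0,"translation":[0,-0.1,3],"yaw":1}]' >/dev/null; python3 r.py
python3 -m handwheel '[{"gripper":0,"translation":[0,0,0.2],"yaw":0},{"gripper":0,"translation":[0,0,0.2],"yaw":0},{"gripper":0,"translation":[0,0,0.2],"yaw":0}]'>/dev/null; python3 r.py
python3 -m handwheel '[{"gripper":0,"translation":[0,0,0.2],"yaw":0},{"gripper":0,"translation":[0,0,0.2],"yaw":0},{"gripper":0,"translation":[0,0,0.2],"yaw":0}]'>/dev/null; python3 r.py
python3 -m handwheel '[{"gripper":0,"translation":[0,0,0.2],"yaw":0},{"gripper":0,"translation":[0,0,0.2],"yaw":0},{"gripper":0,"translation":[0,0,0.2],"yaw":0}]'>/dev/null; python3 r.py
```

```text
Z mm [489.49 176.38 131.55] F [0.05 0.35 0.79]
Z mm [489.19 176.48 129.13] F [ 0.42 -0.67  0.28]
Z mm [489.08 176.49 126.82] F [-0.2   0.18 -0.06]
Z mm [489.27 176.63 124.97] F [-0.5  -0.61  1.7 ]
```

```bash

python3 -m handwheel '[{"gripper":0,"translation":[0,0,0.1],"yaw":0},{"gripper":0,"translation":[0,0,0.1],"yaw":0},{"gripper":0,"translation":[0,0,0.1],"yaw":0}]'>/dev/null; python3 r.py
python3 -m handwheel '[{"gripper":0,"translation":[0,0,0.1],"yaw":0},{"gripper":0,"translation":[0,0,0.1],"yaw":0},{"gripper":0,"translation":[0,0,0.1],"yaw":0}]'>/dev/null; python3 r.py
```

```text
Z mm [489.25 176.57 124.01] F [0.31 0.73 1.75]
Z mm [489.24 176.62 123.  ] F [0.44 1.09 2.62]
```

```bash

python3 -m handwheel '[{"gripper":0,"translation":[0,0,0.1],"yaw":0},{"gripper":0,"translation":[0,0,0.1],"yaw":0},{"gripper":0,"translation":[0,0,0.1],"yaw":0}]'>/dev/null; python3 r.py
python3 -m handwheel '[{"gripper":0,"translation":[0,0,0],"yaw":0},{"gripper":0,"translation":[0,0,0],"yaw":0}]'>/dev/null; python3 r.py
python3 -m handwheel '[{"gripper":0,"translation":[0,0,0],"yaw":0},{"gripper":0,"translation":[0,0,0],"yaw":0}]'>/dev/null; python3 r.py
```

```text
Z mm [489.24 176.56 121.99] F [1.59 1.69 3.81]
Z mm [489.22 176.6  121.99] F [0.37 0.32 3.65]
Z mm [489.22 176.61 121.96] F [1.25 0.79 4.82]
```

```bash

python3 -m handwheel '[{"gripper":0,"translation":[0,0,0.1],"yaw":0},{"gripper":0,"translation":[0,0,0.1],"yaw":0},{"gripper":0,"translation":[0,0,0.1],"yaw":0}]'>/dev/null; python3 r.py
python3 -m handwheel '[{"gripper":0,"translation":[0,0,0],"yaw":0},{"gripper":0,"translation":[0,0,0],"yaw":0}]'>/dev/null; python3 r.py
python3 -m handwheel '[{"gripper":0,"translation":[0,0,0],"yaw":0},{"gripper":0,"translation":[0,0,0],"yaw":0}]'>/dev/null; python3 r.py
python3 -m handwheel '[{"gripper":0,"translation":[0,0,0],"yaw":0},{"gripper":0,"translation":[0,0,0],"yaw":0}]'>/dev/null; python3 r.py
```

```text
Z mm [489.22 176.57 120.97] F [0.62 0.58 4.11]
Z mm [489.21 176.59 120.99] F [0.35 0.89 4.19]
Z mm [489.2  176.56 120.95] F [0.73 1.93 5.14]
Z mm [489.2  176.58 120.95] F [1.77 0.39 5.09]
```

Foot 1: the force rises about 0.9 N/mm to around 4.6 N, so this is the soft one, pressed about 4.8 mm. Going on to spot 2.

```bash

python3 -m handwheel '[{"gripper":0,"translation":[0,0,-2],"yaw":0},{"gripper":0,"translation":[0,0,-2],"yaw":0}]'>/dev/null
python3 - <<'E'
from h import *
from plant import ctrl
o=ctrl.get_obs(); print(o["tcp_pos"],shift((.509,.0985,.14),o),shift((.509,.0985,.129),o))
E
```

```text
[0.48912001 0.17649326 0.14193286] [ 8.04 -0.27  0.19] [ 8.04 -0.27  1.29]
```

```bash

python3 -m handwheel '[{"gripper":0,"translation":[8,-0.3,0],"yaw":0},{"gripper":0,"translation":[8,-0.3,0],"yaw":0},{"gripper":0,"translation":[8,-0.3,0],"yaw":0},{"gripper":0,"translation":[8,-0.3,0],"yaw":0},{"gripper":0,"translation":[8,-0.3,1.2],"yaw":0},{"gripper":0,"translation":[8,-0.3,1.2],"yaw":0},{"gripper":0,"translation":[8,-0.3,1.2],"yaw":0},{"gripper":0,"translation":[8,-0.3,1.2],"yaw":0}]'>/dev/null; python3 r.py
python3 -m handwheel '[{"gripper":0,"translation":[0,0,0.2],"yaw":0},{"gripper":0,"translation":[0,0,0.2],"yaw":0},{"gripper":0,"translation":[0,0,0.2],"yaw":0}]'>/dev/null; python3 r.py
python3 -m handwheel '[{"gripper":0,"translation":[0,0,0.2],"yaw":0},{"gripper":0,"translation":[0,0,0.2],"yaw":0},{"gripper":0,"translation":[0,0,0.2],"yaw":0}]'>/dev/null; python3 r.py
python3 -m handwheel '[{"gripper":0,"translation":[0,0,0.1],"yaw":0},{"gripper":0,"translation":[0,0,0.1],"yaw":0},{"gripper":0,"translation":[0,0,0.1],"yaw":0}]'>/dev/null; python3 r.py

```

```text
Z mm [509.12  99.53 128.75] F [-0.37  0.48  0.23]
Z mm [509.22  99.08 126.95] F [ 1.22 -0.05 -0.31]
Z mm [509.22  98.98 124.86] F [ 0.4  -0.09  0.82]
Z mm [509.33  99.01 124.02] F [-0.31 -0.06  1.87]
```

```bash

python3 -m handwheel '[{"gripper":0,"translation":[0,0,0.1],"yaw":0},{"gripper":0,"translation":[0,0,0.1],"yaw":0},{"gripper":0,"translation":[0,0,0.1],"yaw":0}]'>/dev/null; python3 r.py
python3 -m handwheel '[{"gripper":0,"translation":[0,0,0.1],"yaw":0},{"gripper":0,"translation":[0,0,0.1],"yaw":0},{"gripper":0,"translation":[0,0,0.1],"yaw":0}]'>/dev/null; python3 r.py

```

```text
Z mm [509.38  99.06 123.1 ] F [-1.34 -0.1   4.04]
Z mm [509.37  99.06 122.14] F [-1.15 -0.64  5.52]
```

```bash

python3 -m handwheel '[{"gripper":0,"translation":[0,0,0.15],"yaw":0},{"gripper":0,"translation":[0,0,0.15],"yaw":0},{"gripper":0,"translation":[0,0,0.15],"yaw":0}]'>/dev/null; python3 r.py
python3 -m handwheel '[{"gripper":0,"translation":[0,0,0.1],"yaw":0},{"gripper":0,"translation":[0,0,0.1],"yaw":0},{"gripper":0,"translation":[0,0,0.1],"yaw":0}]'>/dev/null; python3 r.py
python3 -m handwheel '[{"gripper":0,"translation":[0,0,0],"yaw":0},{"gripper":0,"translation":[0,0,0],"yaw":0},{"gripper":0,"translation":[0,0,0],"yaw":0}]'>/dev/null; python3 r.py
python3 -m handwheel '[{"gripper":0,"translation":[0,0,-2],"yaw":0},{"gripper":0,"translation":[0,0,-2],"yaw":0}]'>/dev/null
python3 - <<'E'
from h import *
from plant import ctrl
o=ctrl.get_obs(); print(o["tcp_pos"],shift((.528,.0165,.129),o))
E
```

```text
Z mm [509.43  99.06 120.9 ] F [-2.78  0.03  9.42]
Z mm [509.44  99.08 120.07] F [-3.26 -0.51 11.26]
Z mm [509.41  99.06 120.08] F [-2.91 -1.01 11.28]
[0.51018606 0.09951085 0.14106716] [8.49 0.05 1.2 ]
```

Foot 2 is firm: 11.3 N at about 4.6 mm. Next is spot 3.

```bash

python3 -m handwheel '[{"gripper":0,"translation":[8.5,0,0],"yaw":0},{"gripper":0,"translation":[8.5,0,0],"yaw":0},{"gripper":0,"translation":[8.5,0,0],"yaw":0},{"gripper":0,"translation":[8.5,0,0],"yaw":0},{"gripper":0,"translation":[8.5,0,1.2],"yaw":0},{"gripper":0,"translation":[8.5,0,1.2],"yaw":0},{"gripper":0,"translation":[8.5,0,1.2],"yaw":0},{"gripper":0,"translation":[8.5,0,1.2],"yaw":0}]'>/dev/null; python3 r.py
python3 -m handwheel '[{"gripper":0,"translation":[0,0,0.2],"yaw":0},{"gripper":0,"translation":[0,0,0.2],"yaw":0},{"gripper":0,"translation":[0,0,0.2],"yaw":0}]'>/dev/null; python3 r.py
python3 -m handwheel '[{"gripper":0,"translation":[0,0,0.2],"yaw":0},{"gripper":0,"translation":[0,0,0.2],"yaw":0},{"gripper":0,"translation":[0,0,0.2],"yaw":0}]'>/dev/null; python3 r.py
python3 -m handwheel '[{"gripper":0,"translation":[0,0,0.1],"yaw":0},{"gripper":0,"translation":[0,0,0.1],"yaw":0},{"gripper":0,"translation":[0,0,0.1],"yaw":0}]'>/dev/null; python3 r.py
python3 -m handwheel '[{"gripper":0,"translation":[0,0,0.1],"yaw":0},{"gripper":0,"translation":[0,0,0.1],"yaw":0},{"gripper":0,"translation":[0,0,0.1],"yaw":0}]'>/dev/null; python3 r.py

```

```text
Z mm [527.48  16.56 127.32] F [0.04 0.18 0.27]
Z mm [527.53  16.1  125.48] F [ 0.13  0.22 -0.27]
Z mm [527.75  16.09 123.69] F [-0.54 -0.59  3.34]
Z mm [527.76  16.08 122.71] F [-0.94 -0.24  5.45]
Z mm [527.78  16.09 121.88] F [-1.6   0.33  8.34]
```

```bash

python3 -m handwheel '[{"gripper":0,"translation":[0,0,0.15],"yaw":0},{"gripper":0,"translation":[0,0,0.15],"yaw":0},{"gripper":0,"translation":[0,0,0.15],"yaw":0}]'>/dev/null; python3 r.py
python3 -m handwheel '[{"gripper":0,"translation":[0,0,0],"yaw":0},{"gripper":0,"translation":[0,0,0],"yaw":0},{"gripper":0,"translation":[0,0,0],"yaw":0}]'>/dev/null; python3 r.py
python3 -m handwheel '[{"gripper":0,"translation":[0,0,-5],"yaw":0},{"gripper":0,"translation":[0,0,-5],"yaw":0}]'>/dev/null
python3 - <<'E'
from h import *
from plant import ctrl
o=ctrl.get_obs(); print(o["time"],o["tcp_pos"],shift((.489,.179,.17),o),yaw_to(13.4,o))
E
```

```text
Z mm [527.81  16.08 120.64] F [-1.97  0.63 10.68]
Z mm [527.79  16.09 120.67] F [-2.12  0.13 10.81]
12.15 [0.53017452 0.01663397 0.1746114 ] [-16.74   0.51   0.46] -0.9
```

Foot 3 is firm at 10.7 N and about 4.4 mm. Foot 1 is the soft one, so I'll go back over it with the gripper open.

```bash

python3 -m handwheel '[{"gripper":8.5,"translation":[-16.7,0.5,0],"yaw":-0.9},{"gripper":8.5,"translation":[-16.7,0.5,0],"yaw":-0.9},{"gripper":8.5,"translation":[-16.7,0.5,0],"yaw":-0.9},{"gripper":8.5,"translation":[-16.7,0.5,0],"yaw":-0.9},{"gripper":8.5,"translation":[-16.7,0.5,0],"yaw":-0.9},{"gripper":8.5,"translation":[-16.7,0.5,0],"yaw":-0.9},{"gripper":8.5,"translation":[-16.7,0.5,0],"yaw":-0.9},{"gripper":8.5,"translation":[-16.7,0.5,0],"yaw":-0.9}]'
python3 - <<'E'
from h import *
from plant import ctrl,snapshot
s=snapshot("side")[:,:,::-1]; cv2.imwrite("pics/s2.png",cv2.resize(s[200:410,180:400],(628,600)))
o=ctrl.get_obs(); print(o["tcp_pos"],shift((.489,.179,.082),o),yaw_to(13.4,o))
E
```

```text
time: 12.95
tcp_pos: [0.4869, 0.1771, 0.1698]
orientation: [0.784, -0.621, -0.0, 0.0]
contact_force: [0.4, 0.1, -0.0]
gripper_width: 0.0853
finger_force: 0.0
[0.48689751 0.17713475 0.16980981] [-0.13 -0.25  8.78] -0.2
```

View pics/s2.png

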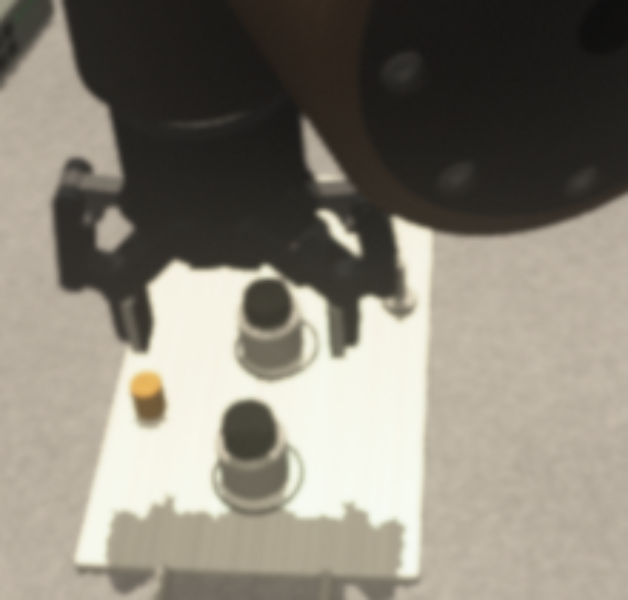

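Foot 1 stands upright between the open fingers, and the spacer is clear to the side. Lowering and gripping.

```bash

python3 -m handwheel '[{"gripper":7,"translation":[-0.1,-0.2,2],"yaw":0},{"gripper":7,"translation":[-0.1,-0.2,4],"yaw":0},{"gripper":7,"translation":[-0.1,-0.2,6],"yaw":0},{"gripper":7,"translation":[-0.1,-0.2,8],"yaw":0},{"gripper":7,"translation":[-0.1,-0.2,8.8],"yaw":0},{"gripper":7,"translation":[-0.1,-0.2,8.8],"yaw":0},{"gripper":7,"translation":[-0.1,-0.2,8.8],"yaw":0}]'
python3 -m handwheel '[{"gripper":3,"translation":[0,0,0],"yaw":0},{"gripper":3,"translation":[0,0,0],"yaw":0},{"gripper":3,"translation":[0,0,0],"yaw":0},{"gripper":3,"translation":[0,0,0],"yaw":0},{"gripper":3,"translation":[0,0,0],"yaw":0},{"gripper":3,"translation":[0,0,0],"yaw":0},{"gripper":3,"translation":[0,0,0],"yaw":0},{"gripper":3,"translation":[0,0,0],"yaw":0}]' 40
```

```text
time: 13.7
tcp_pos: [0.4889, 0.1794, 0.0825]
orientation: [0.784, -0.62, 0.0, -0.0]
contact_force: [0.8, 0.5, -0.3]
gripper_width: 0.0703
finger_force: 0.0
time: 14.5
tcp_pos: [0.4889, 0.1798, 0.0829]
orientation: [0.784, -0.62, 0.0, -0.001]
contact_force: [-1.2, -0.7, 6.3]
gripper_width: 0.0346
finger_force: 39.5
```

```bash

python3 -m handwheel '[{"gripper":3,"translation":[0,0,-1],"yaw":0},{"gripper":3,"translation":[0,0,-3],"yaw":0},{"gripper":3,"translation":[0,0,-5],"yaw":0},{"gripper":3,"translation":[0,0,-8],"yaw":0},{"gripper":3,"translation":[0,0,-11],"yaw":0},{"gripper":3,"translation":[0,0,-11],"yaw":0},{"gripper":3,"translation":[0,0,-11],"yaw":0}]' 
python3 - <<'E'
from h import *
from plant import ctrl,snapshot
s=snapshot("side")[:,:,::-1]; cv2.imwrite("pics/s3.png",cv2.resize(s[150:410,180:400],(508,600)))
o=ctrl.get_obs(); print(o["tcp_pos"],shift((.475,-.277,.193),o))
E
```

```text
time: 15.2
tcp_pos: [0.4884, 0.1796, 0.193]
orientation: [0.784, -0.62, 0.0, -0.001]
contact_force: [-0.1, -0.3, -2.4]
gripper_width: 0.0348
finger_force: 40.2
[0.48798997 0.17925871 0.19201056] [44.1  11.75 -0.12]
```

View pics/s3.png

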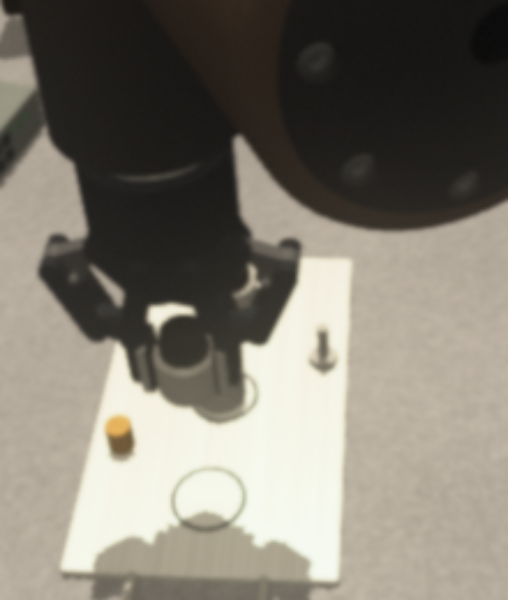

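The foot hangs upright in the grip and its ring mark on the tray is empty. Carrying it to the grey dish.

```bash

python3 -m handwheel '[{"gripper":3,"translation":[4,1.1,0],"yaw":0},{"gripper":3,"translation":[8,2.1,0],"yaw":0},{"gripper":3,"translation":[12,3.2,0],"yaw":0},{"gripper":3,"translation":[16,4.3,0],"yaw":0},{"gripper":3,"translation":[20,5.3,0],"yaw":0},{"gripper":3,"translation":[24,6.4,0],"yaw":0},{"gripper":3,"translation":[28,7.5,0],"yaw":0},{"gripper":3,"translation":[32,8.5,0],"yaw":0},{"gripper":3,"translation":[36,9.6,0],"yaw":0},{"gripper":3,"translation":[40,10.7,0],"yaw":0}]' >/dev/null
python3 -m handwheel '[{"gripper":3,"translation":[3.5,0.9,0],"yaw":0},{"gripper":3,"translation":[4.1,1.1,0],"yaw":0},{"gripper":3,"translation":[4.1,1.1,0],"yaw":0},{"gripper":3,"translation":[4.1,1.1,0],"yaw":0}]'
python3 - <<'E'
from h import *
from plant import ctrl,snapshot
s=snapshot("side")[:,:,::-1]; cv2.imwrite("pics/s4.png",cv2.resize(s[80:260,240:480],(800,600)))
o=ctrl.get_obs(); print(o["tcp_pos"],shift((.475,-.277,.079),o))
E
```

```text
time: 16.65
tcp_pos: [0.4746, -0.2763, 0.191]
orientation: [0.784, -0.621, -0.001, 0.0]
contact_force: [0.4, 1.0, -1.3]
gripper_width: 0.0349
finger_force: 40.2
[ 0.47487674 -0.27595383  0.1913597 ] [ 0.11  0.   11.24]
```

View pics/s4.png

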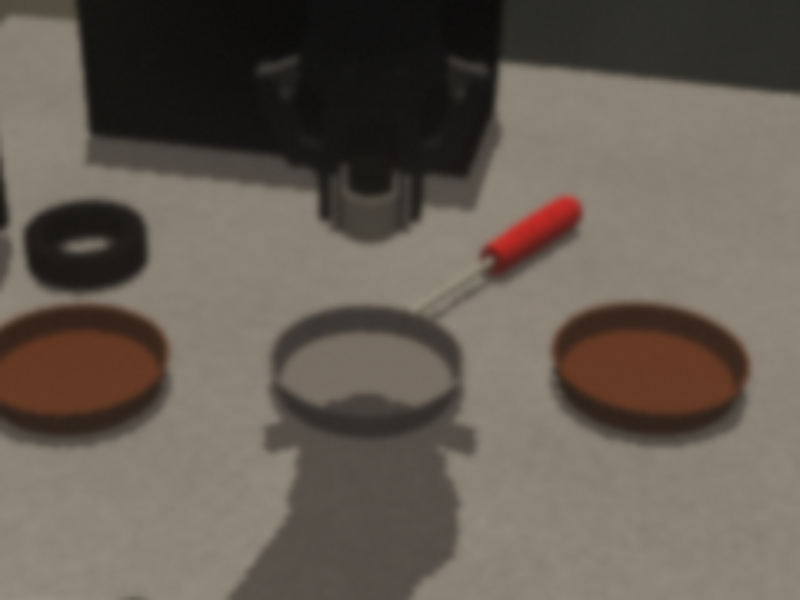

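The foot hangs centred above the dish: foot at x≈370 and dish at x≈367 in the crop. Lowering it.

```bash

python3 -m handwheel '[{"gripper":3,"translation":[0.1,0,3],"yaw":0},{"gripper":3,"translation":[0.1,0,6],"yaw":0},{"gripper":3,"translation":[0.1,0,8.5],"yaw":0},{"gripper":3,"translation":[0.1,0,10],"yaw":0},{"gripper":3,"translation":[0.1,0,10.7],"yaw":0},{"gripper":3,"translation":[0.1,0,10.7],"yaw":0},{"gripper":3,"translation":[0.1,0,10.7],"yaw":0},{"gripper":3,"translation":[0.1,0,10.7],"yaw":0}]' >/dev/null;python3 r.py
python3 -m handwheel '[{"gripper":3,"translation":[0,0,0.2],"yaw":0},{"gripper":3,"translation":[0,0,0.2],"yaw":0},{"gripper":3,"translation":[0,0,0.2],"yaw":0}]'>/dev/null; python3 r.py
python3 -m handwheel '[{"gripper":3,"translation":[0,0,0.1],"yaw":0},{"gripper":3,"translation":[0,0,0.1],"yaw":0},{"gripper":3,"translation":[0,0,0.1],"yaw":0}]'>/dev/null; python3 r.py
```

```text
Z mm [ 476.13 -277.7    85.99] F [-0.06 -0.8  -1.88]
Z mm [ 475.41 -277.92   83.16] F [-0.2  -0.72 -1.06]
Z mm [ 475.36 -277.86   81.83] F [0.25 0.06 0.  ]
```

```bash

python3 -m handwheel '[{"gripper":3,"translation":[0,0,0.1],"yaw":0},{"gripper":3,"translation":[0,0,0.1],"yaw":0},{"gripper":3,"translation":[0,0,0.1],"yaw":0}]'>/dev/null; python3 r.py
python3 -m handwheel '[{"gripper":3,"translation":[0,0,0.1],"yaw":0},{"gripper":3,"translation":[0,0,0.1],"yaw":0},{"gripper":3,"translation":[0,0,0.1],"yaw":0}]'>/dev/null; python3 r.py
python3 -m handwheel '[{"gripper":3,"translation":[0,0,0.1],"yaw":0},{"gripper":3,"translation":[0,0,0.1],"yaw":0},{"gripper":3,"translation":[0,0,0.1],"yaw":0}]'>/dev/null; python3 r.py
```

```text
Z mm [ 475.35 -277.8    80.83] F [-0.17 -0.91 -1.48]
Z mm [ 475.39 -277.8    79.86] F [ 0.09 -0.82 -1.32]
Z mm [ 475.47 -277.87   78.98] F [-0.16  0.25  0.2 ]
```

```bash

python3 -m handwheel '[{"gripper":3,"translation":[0,0,0.05],"yaw":0},{"gripper":3,"translation":[0,0,0.05],"yaw":0},{"gripper":3,"translation":[0,0,0.05],"yaw":0}]'>/dev/null; python3 r.py
python3 -m handwheel '[{"gripper":5.8,"translation":[0,0,0],"yaw":0},{"gripper":5.8,"translation":[0,0,0],"yaw":0},{"gripper":5.8,"translation":[0,0,0],"yaw":0},{"gripper":5.8,"translation":[0,0,0],"yaw":0},{"gripper":5.8,"translation":[0,0,0],"yaw":0},{"gripper":5.8,"translation":[0,0,0],"yaw":0}]'
python3 - <<'E'
from h import *
from plant import ctrl,snapshot
s=snapshot("side")[:,:,::-1]; cv2.imwrite("pics/s5.png",cv2.resize(s[80:260,240:480],(800,600)))
E
```

```text
Z mm [ 475.48 -277.85   78.92] F [-0.91  1.56  5.93]
time: 19.9
tcp_pos: [0.4754, -0.2778, 0.0783]
orientation: [0.784, -0.62, -0.0, 0.0]
contact_force: [0.4, -1.1, -0.5]
gripper_width: 0.0577
finger_force: 0.0
```

View pics/s5.png

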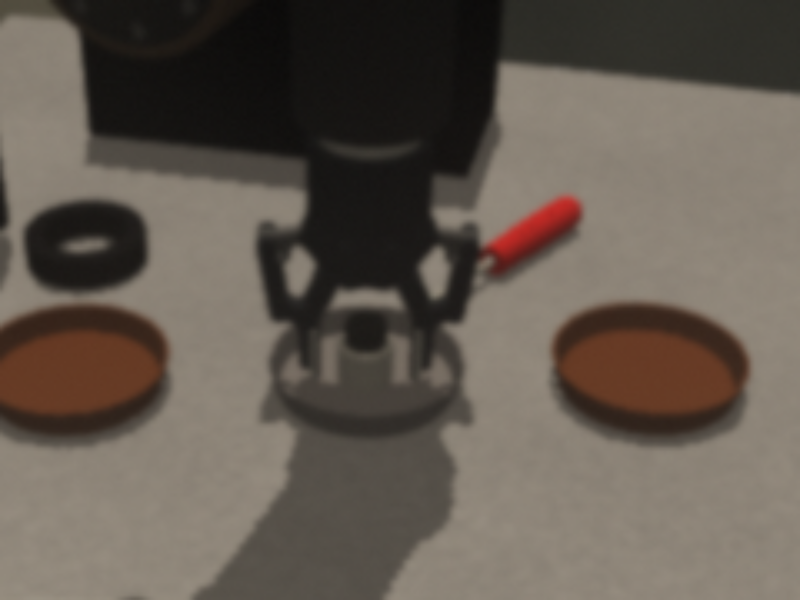

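The foot contacted at 5.9 N and is released. It stands upright mid-dish with the fingers clear on both sides. Retreating straight up and then back.

```bash

python3 -m handwheel '[{"gripper":5.8,"translation":[0,0,-1],"yaw":0},{"gripper":5.8,"translation":[0,0,-3],"yaw":0},{"gripper":5.8,"translation":[0,0,-6],"yaw":0},{"gripper":5.8,"translation":[0,0,-10],"yaw":0},{"gripper":5.8,"translation":[0,0,-14],"yaw":0},{"gripper":5.8,"translation":[0,0,-18],"yaw":0},{"gripper":5.8,"translation":[0,0,-18],"yaw":0},{"gripper":5.8,"translation":[0,0,-18],"yaw":0}]'
python3 - <<'E'
from h import *
from plant import ctrl,snapshot
s=snapshot("side")[:,:,::-1]; cv2.imwrite("pics/s6.png",s)
E
```

```text
time: 20.75
tcp_pos: [0.4756, -0.2778, 0.2601]
orientation: [0.784, -0.62, 0.001, -0.001]
contact_force: [0.1, 0.1, -1.4]
gripper_width: 0.0579
finger_force: 0.0
```

View pics/s6.png

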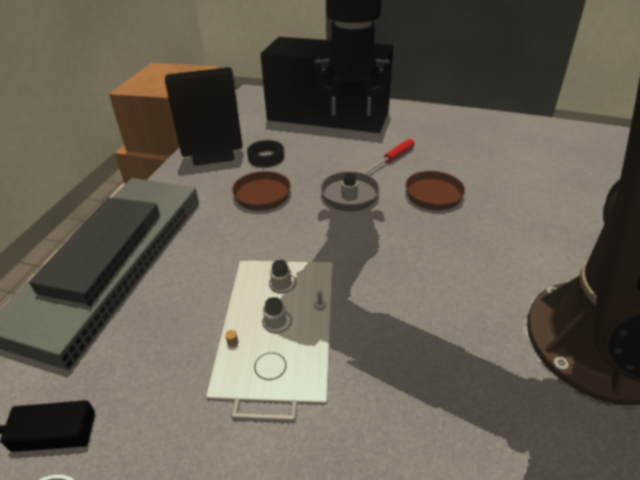

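The soft foot stands in the grey dish at (350,186), and the two firm feet are in place at (280,275) and (274,313). Nothing else has moved and the robot is clear.

```bash
python3 -c "
from plant import order
print(order.close_job())"
```

```text
the job is handed in; nothing more can be done
None
```

I pressed all three feet in order; the one nearest the handle was soft (about 4.6 N at 4.8 mm, against roughly 11 N on the other two), so I stood it upright in the grey scrap dish, left the two firm feet in place and handed the job in, which gave no verdict.

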